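# Close up the vegetable slicer

### The arm

A 7-joint arm with a two-finger parallel gripper is mounted at the origin on a cart in front of the work surface, level with it; the furniture and walls round the work are solid. World frame = base frame: x ahead of the robot, y to its left, z up, the work surface at z = 0. Lengths are in m, angles in rad, forces in N, time in s.
With the tool pointing down it reaches from about 0.35 to 0.9 m from the base axis. Payload 8.1 kg.
Tool frame: the origin (TCP) lies on the centre line of the jaws, within the pads' length; the fingertips stand 19 mm ahead of it and the grasp point (between the pads) is the TCP; z points along the fingers, y is the direction in which the jaws open and shut (so a half turn about z gives the same grasp; the last joint's range is limited). The gripper opens to 92 mm and grips with 3 to 60 N. Pads are 19 mm wide; open, the fingers measure 130 mm over their backs; the gripper's body (75 mm by 190 mm) begins 47 mm behind the grasp point.
Start: joints at [1.002, 0.434, 0.025, 1.573, -0.012, 1.134, -0.075], TCP at [0.281, -0.558, 0.246] pointing down, gripper open.
Joint ranges: [-2.62, 2.62], [-0.44, 2.09], [-1.27, 1.32], [0.08, 2.57], [-1.32, 4.46], [0.12, 2], [-2.74, 2.74]. Speed limits (rad/s): [2.22, 2.22, 3.01, 3.01, 3.14, 3.14, 3.14].

### API

Orientations are given as a rotation vector (axis times angle).
In Python, from cell import monitor, imaging, workorder, outline_of gives the robot as it stands.
- The arm moves only by the tool move_arm, never from a script. Its argument "series" is a list of rows, each a list of 6 numbers: the shift along the world's x, y, z in cm, then the turn, a rotation vector about the world's x, y, z in degrees. A call has 1 to 8 rows; each row shifts and turns the commanded pose from where the row before left it; what a row does not reach is not made up. A row lasts 1/10 s, in which the tool goes at most 50 mm and 8.59 degrees, less where a joint would pass 70% of its speed; a pose out of reach is approached as far as the arm can. A call with a gripper value outside its range is refused whole. "grip" is the opening, from 0 (shut) to 1 (fully open), set as the call begins (left out, the last holds). The fingers move at their own pace and stop on an object; "force" is the grip in N (left out, the last holds). Time passes only in rows, so rows that do not move let the fingers close. It gives the time, the measured TCP pose, the force and the opening at its end, in the units of the state.
- monitor.observe(): the state, without advancing time (a new reading comes with each control period).
- imaging.get_image(name): name is "scene" or "top" or "wrist"; returns a dict with "color" (480x640x3 uint8, red, green, blue), "fx", "fy", "cx", "cy" (pixels), "rvec" (rotation vector, rad) and "tvec" (3), from world to camera coordinates, as OpenCV has them; the wrist camera has in their place "mount" (4x4, takes a point from camera to tool coordinates, whose origin is the TCP and whose axes are the flange's). Camera axes: x right, y down, z forward; pixel columns grow to the right and rows downward; lengths in m; the calibration is good to about 2 mm. A picture is of the moment at which its call begins: read the wrist's pose just before it. There is no depth.
- workorder.sign_off(): hands the job in, once; it reports no verdict.
Trained networks look in the newest picture that a camera, given by its name, has taken for a name from the list of things; names that differ only in an ending like _2 or _b are one class to them, and where a whole thing is asked for, a point or a joint stands for the part that bears it (a point fixed in the world has none). Each returns a list of dicts, best first, with "p" (0 to 1); they miss things now and then, are a little off and sometimes report something else, mostly with a low value. They report only what shows in the picture. A call takes as long as a camera call.
- outline_of(camera, thing): "mask" (480x640 bool, what is visible of it) and "rect" ([left, top, width, height] in pixels, round what is visible of it).
The state is a dict: "clock": time; "joints": joint angles; "dq": joint speeds; "joint_efforts": joint torques, N m; "position": TCP position; "ee_rot": TCP orientation; "force": force on the tool from outside, world axes, zero at the start; "ft_torque": the same for the moment, N m; "width": opening from 0.0 (shut) to 1.0 (fully open).
Only numpy, scipy, OpenCV 4.12 (cv2) and the standard library are available. Lean on these libraries where they do the work, as an engineer would, in place of code of your own. Each camera call takes 0.05 s, during which the arm holds its last target. There are 200 camera calls.

### The job

Close up the sloping vegetable slicer after use: take the potato stub out of the recess in its deck and drop it in the steel scrap pan, then lay the white safety cover fully home in the recess, flat and with its narrow end uphill, and slide the black catch all the way down over the cover's narrow end. Leave the pan standing on the table, and do not push the egg cup, ring cutter or peeler about.

Things in the scene. Friction and masses are not known exactly. Their poses are not given: they have to be found in the camera images.
- slicer_deck: steel deck of a standing mandoline slicer (fixed), 270 x 148 mm, sloping 25 degrees. Origin: centre of the recess at the level of the deck's top face, about 88 mm above the table. x points up the slope, y across it (level), z square out of the deck. It runs from x = -132 to +137 mm; black side rails at y = +-64 to 74 mm stand 4 mm above it.
- pocket (a point): centre of the recess's floor, 8 mm below the deck's top face; axes as slicer_deck. The recess is stepped like the cover, 1.5 mm wider on every side, with 3 mm bevels round its mouth: wide part x = -31.5 to +15.5 mm, y = +-51.5 mm; narrow part x = +15.5 to +31.5 mm, y = +-35.5 mm. A 12 mm slot with the blade crosses its floor.
- cover: white plastic safety cover, loose, 70 g: stepped plate 8 mm thick; wide part x = -30 to +14 mm, y = +-50 mm; narrow end x = +14 to +30 mm, y = +-34 mm. Origin: on its underside; z up. A finger fin on top is 10 mm thick (x = -17 to -7 mm), 44 mm long (along y), top 36 mm above the underside. Seated, its frame coincides with point pocket and its top is flush with the deck.
- cover_fin (a point): middle of the top edge of the cover's fin, at (-12, 0, 36) mm of the cover; axes as those of the cover
- catch (a joint): travel of the black slide catch down the slope: 0 = open (fully uphill), 0.016 m = closed, its plate 10 mm over the cover's narrow end. Slides stiffly (1.5 N) and stays where it is left. The plate rides 2 mm above the deck, so it cannot pass over a cover that stands proud.
- catch_tab (a point): middle of the top of the catch's tab; moves with it; axes as slicer_deck. The tab is 12 mm thick along x, 28 mm wide along y, 22 mm tall, its top 28 mm above the deck, at deck x = 64 mm when open, 48 mm when closed; the catch's plate at its foot is 6 mm above the deck. Two steel guides, 9 mm tall, lie beside it at deck y = +-21.5 to 27.5 mm.
- stub: short potato stub with skin round its side and two cut faces, a slightly bulging cylinder of diameter 31 to 34 mm and height 28 mm, 22 g, loose, standing in the recess on a cut face. Origin: centre of its lower face; z is its axis, out of the deck at first.
- scrap_pan: small open steel pan with a flat rim, 176 x 108 mm over the rim, 65 mm tall, 0.45 kg, loose on the table, a few potato slices on its floor. Origin: centre of its underside; x along its long side, z up. Inside it is 154 x 86 mm.
- egg_cup: small steel cup of beaten egg, 67 mm across, 42 mm tall, a bystander. Origin: centre of its underside.
- ring_cutter: tinplate ring cutter, 66 mm across, 32 mm tall, a bystander. Origin: centre of its underside.
- peeler: black-handled peeler, 170 x 25 x 18 mm, lying on the table, a bystander. Origin: centre of its underside, x along it.

How it is judged:
On the way, in this order (a step that is already met when the one before it is completed fails the run):
1. the potato stub lies in the scrap pan (x of stub in the frame of scrap_pan between -0.085 and 0.085 m and y of stub in the frame of scrap_pan between -0.052 and 0.052 m and z of stub in the frame of scrap_pan between -0.005 and 0.05 m), for 0.2 s.
2. the cover lies flat and fully home in the recess, narrow end uphill (x of cover in the frame of pocket between -0.004 and 0.004 m and y of cover in the frame of pocket between -0.004 and 0.004 m and z of cover in the frame of pocket between -0.002 and 0.002 m and x of cover_fin in the frame of pocket below -0.005 m and z of cover_fin in the frame of pocket above 0.03 m and angle between the z axis of cover and the z axis of pocket, either way round below 0.04 rad and angle between the x axis of cover and the x axis of pocket, either way round below 0.06 rad), for 0.2 s.
At the end, for the whole second after the job is handed in: Stub at rest in the scrap pan, pan upright on the table; cover in the recess, narrow end uphill, centred within 4 mm, underside within 2 mm of the floor, flat within 0.04 rad and square within 0.06 rad; catch at least 13 of its 16 mm down (all of step 1 and all of step 2 and value of joint catch above 0.013 m and angle between scrap_pan's own z axis and vertical below 0.1 rad and height (world z) of scrap_pan below 0.01 m and linear speed of each of cover, stub below 0.02 m/s); the robot touches nothing.
It fails at once if a bystander (egg cup, ring cutter, peeler) was moved more than 30 mm (distance of any of egg_cup, ring_cutter, peeler from where it was at the start of the episode above 0.03 m).
It also fails if it takes over 64 s, if anything falls off the work surface, if the arm or the gripper's body presses on something with over 40 N, if the wrist force passes 120 N, or if a joint passes its speed limit or range.

## Working session

There is one attempt and no reset: what is moved stays moved. The work goes in short steps, Python scripts to look and compute and a tool call to move; the robot and the scene stay as the last step left them, time stands still between calls to the robot, and variables do not carry over. Pictures are saved under pics/ and viewed, about 8 in all and at most 12, crops included, and the job is handed in when it is done.

Besides the shell and the picture viewer there is one more tool, called after "Call:" as a command line: name --pt "numbers of a row" for each row, then --argument value for the rest. move_arm: Moves the arm, as the interface text tells. Its arguments: {"type":"object","properties":{"series":{"type":"array"},"grip":{"type":"number"},"force":{"type":"number"}},"required":["series"]}

```bash
mkdir -p pics; ls; cat > look.py <<'E'
import sys,cv2,numpy as np
from cell import monitor, imaging, workorder, outline_of
def grab(n,f=None):
    im=imaging.get_image(n)
    if f: cv2.imwrite(f,im["color"][:,:,::-1])
    return im
def KRt(im):
    K=np.array([[im["fx"],0,im["cx"]],[0,im["fy"],im["cy"]],[0,0,1.]])
    R=cv2.Rodrigues(np.array(im["rvec"],float))[0]
    return K,R,np.array(im["tvec"],float).ravel()
def onz(im,u,v,z):
    K,R,t=KRt(im); d=R.T@np.linalg.inv(K)@[u,v,1]; c=-R.T@t
    return c+d*(z-c[2])/d[2]
def proj(im,P):
    K,R,t=KRt(im); q=(K@(R@np.atleast_2d(P).T+t[:,None])); return (q[:2]/q[2]).T
E
python3 - <<'E'
from look import *
s=monitor.observe();print(s)
ims={}
for n in("scene","top"):
    im=grab(n,f"pics/{n}0.png"); K,R,t=KRt(im); print(n,im["fx"],"cam",-R.T@t)
    for th in "slicer_deck cover stub scrap_pan egg_cup ring_cutter peeler catch".split():
        for o in outline_of(n,th)[:2]:
            m=o["mask"]; ys,xs=np.nonzero(m)
            r=cv2.minAreaRect(np.c_[xs,ys].astype(np.float32))
            print(th,round(o["p"],2),o["rect"],np.round(r[0],1),np.round(r[1],1),round(r[2],1),np.round(onz(im,xs.mean(),ys.mean(),0.05),3))
a=cv2.imread("pics/scene0.png");b=cv2.imread("pics/top0.png")
E
```

```text
pics
{'clock': 0.0, 'joints': array([ 1.00238996,  0.43520824,  0.0249449 ,  1.57409431, -0.01159826,
        1.13402043, -0.07511596]), 'dq': array([ 0.00123658, -0.00139343, -0.00141014, -0.00131224,  0.00126922,
       -0.00054074,  0.00028326]), 'joint_efforts': array([ 2.22866795e-03, -6.67850661e+01,  9.86229032e-01, -3.14456749e+01,
       -6.03109784e-02,  4.27718216e-02,  2.29031002e-04]), 'position': array([ 0.2804592 , -0.55799245,  0.24495487]), 'ee_rot': array([-3.05532663e+00, -7.24651245e-01,  7.75952905e-04]), 'force': array([ 0.48806626, -0.04409202, -0.37240715]), 'ft_torque': array([0.01395474, 0.0090488 , 0.04341489]), 'width': 0.9996651079879578}
scene 516.689261027997 cam [-0.10421202  0.69368587  0.91437861]
slicer_deck 0.77 [173.9, 236.6, 118.7, 69.5] [233.3 271.7] [128.2  53.2] 10.2 [0.627 0.215 0.05 ]
cover 0.79 [388.7, 194.0, 29.6, 22.3] [402.  204.7] [21.4 27.2] 33.7 [ 0.488 -0.27   0.05 ]
cover 0.74 [174.1, 237.0, 118.3, 66.1] [233.6 271.3] [125.3  53.3] 9.5 [0.627 0.215 0.05 ]
stub 0.54 [233.6, 264.0, 18.1, 20.0] [241.  272.5] [17. 16.] 90.0 [0.607 0.198
[... 916 characters left out ...]
 8.2, 11.6] [253.  207.5] [11. 12.] 90.0 [0.585 0.225 0.05 ]
egg_cup 0.59 [167.3, 228.9, 22.7, 24.6] [178. 240.] [24.  22.6] 45.0 [0.494 0.422 0.05 ]
ring_cutter 0.53 [420.9, 281.7, 12.0, 16.7] [425.4 288.6] [20.2  7.1] 72.5 [ 0.37  -0.236  0.05 ]
ring_cutter 0.39 [166.2, 228.7, 23.5, 27.1] [177.5 240. ] [24. 25.] 90.0 [0.494 0.423 0.05 ]
peeler 0.77 [258.5, 253.3, 12.1, 60.5] [265.3 283.5] [61.3  9. ] 84.3 [0.392 0.19  0.05 ]
peeler 0.51 [227.3, 174.7, 19.9, 23.1] [236.5 186.8] [18.3 15.3] 38.7 [0.642 0.272 0.05 ]
catch 0.72 [226.9, 175.8, 21.4, 24.2] [236.8 186.9] [18.3 15.5] 38.7 [0.641 0.271 0.05 ]
catch 0.6 [407.6, 278.6, 26.4, 22.1] [418.8 292.2] [21.2 25.2] 54.5 [ 0.368 -0.227  0.05 ]
```

```bash
ls -la pics
```

```text
total 892
drwxr-xr-x 2 agent agent   4096 Dec  4 13:13 .
drwxr-xr-x 3 agent agent   4096 Dec  4 13:12 ..
-rw-r--r-- 1 agent agent 460442 Dec  4 13:13 scene0.png
-rw-r--r-- 1 agent agent 439591 Dec  4 13:13 top0.png
```

View pics/top0.png

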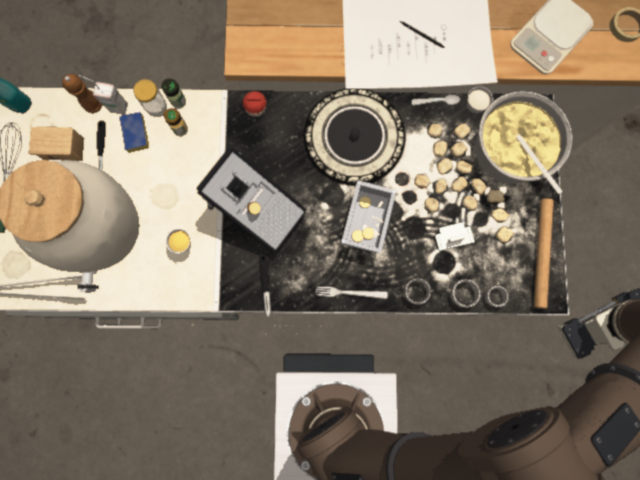

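View pics/scene0.png

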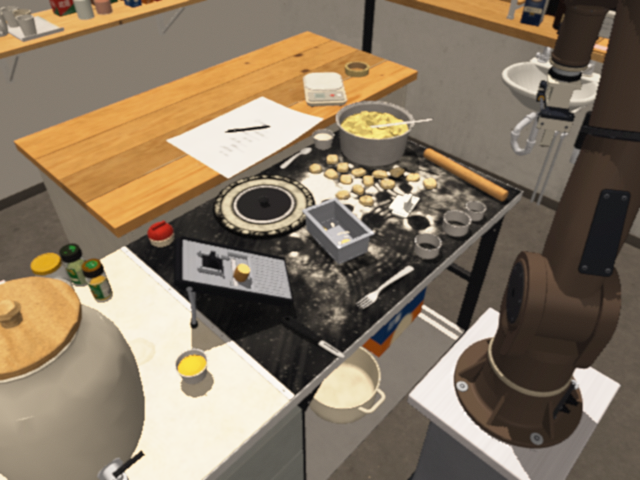

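Top view: the slicer is at (250,200) with the catch at (236,187), so uphill is upper-left. The pan is at (368,216), the cover at (453,235), the egg cup at (178,240), a ring cutter near (418,290) and the peeler at (265,283). The scene view agrees. I'll move over the cover for a close look on the way.

Call:
move_arm --pt "2 3.5 2 0 0 0" --pt "3 3.5 2 0 0 0" --pt "3 3.5 2 0 0 0" --pt "3 3.5 1 0 0 0" --pt "3 3.5 1 0 0 0" --pt "3 3.5 0 0 0 0" --pt "2 3 0 0 0 0" --pt "0 0 0 0 0 0" --grip 1

```text
clock: 1.7
position: [0.4742, -0.3128, 0.3257]
ee_rot: [-3.052, -0.738, -0.004]
force: [0.6, -0.8, -0.2]
width: 1.0
```

```bash
cat >> look.py <<'E'
def wrist(f=None):
    s=monitor.observe(); im=imaging.get_image("wrist")
    T=np.eye(4);T[:3,:3]=cv2.Rodrigues(s["ee_rot"])[0];T[:3,3]=s["position"]
    W=np.linalg.inv(T@np.array(im["mount"]))
    im["rvec"]=cv2.Rodrigues(W[:3,:3])[0];im["tvec"]=W[:3,3]
    if f: cv2.imwrite(f,im["color"][:,:,::-1])
    return im
E
python3 - <<'E'
from look import *
im=wrist("pics/w1.png"); print(np.round(im["mount"],3)); K,R,t=KRt(im); print(im["fx"],-R.T@t, monitor.observe()["position"])
for o in outline_of("wrist","cover")[:2]:
    ys,xs=np.nonzero(o["mask"]); c=cv2.approxPolyDP(max(cv2.findContours(o["mask"].astype(np.uint8),0,2)[0],key=cv2.contourArea),4,True)[:,0]
    print(o["p"],o["rect"],[(tuple(p),np.round(onz(im,*p,.008)[:2],3)) for p in c])
E
```

```text
[[-0.001 -0.97  -0.244  0.064]
 [ 1.    -0.    -0.001 -0.   ]
 [ 0.001 -0.244  0.97  -0.139]
 [ 0.     0.     0.     1.   ]]
398.1326842862775 [ 0.53088563 -0.28353905  0.46489017] [ 0.47213656 -0.31600444  0.32563838]
0.61 [306.9, 136.7, 90.9, 67.8] [((np.int32(313), np.int32(152)), array([ 0.519, -0.273])), ((np.int32(308), np.int32(187)), array([ 0.481, -0.286])), ((np.int32(389), np.int32(205)), array([ 0.506, -0.378])), ((np.int32(398), np.int32(170)), array([ 0.545, -0.367])), ((np.int32(386), np.int32(164)), array([ 0.544, -0.352])), ((np.int32(387), np.int32(152)), array([ 0.556, -0.347])), ((np.int32(331), np.int32(140)), array([ 0.539, -0.285])), ((np.int32(327), np.int32(151)), array([ 0.527, -0.287]))]
```

View pics/w1.png

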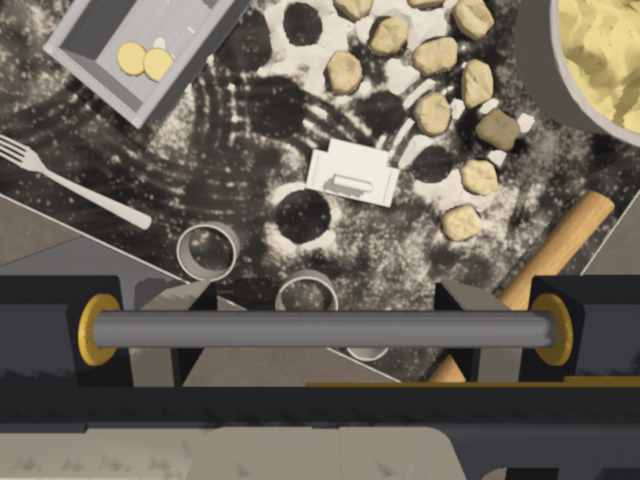

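The cover lies flat at about (0.520, -0.324) with yaw about 15° (corners (308,187)–(389,205) are the wide edge, narrow end toward (360,145), i.e. +x), fin side up. The edge lengths match to about 5%. Next is the slicer.

Call:
move_arm --pt "0.5 4.5 1 0 0 3" --pt "0.7 4.8 1 0 0 4" --pt "0.7 4.8 1 0 0 4" --pt "0.7 4.8 1 0 0 4" --pt "0.7 4.8 1 0 0 4" --pt "0.7 4.8 0.5 0 0 4" --pt "0.7 4.8 0 0 0 0" --pt "0.7 4.8 0 0 0 0"

```text
clock: 2.6
position: [0.5248, 0.0618, 0.381]
ee_rot: [2.852, 1.314, 0.001]
force: [1.6, -0.9, 0.2]
width: 1.0
```

Call:
move_arm --pt "0.7 4.8 0 0 0 0" --pt "0.5 4.3 0 0 0 0" --pt "0.3 3 0 0 0 0" --pt "0 0 0 0 0 0" --pt "0 0 0 0 0 0"

```text
clock: 3.1
position: [0.5399, 0.1819, 0.3802]
ee_rot: [2.851, 1.318, -0.001]
force: [-0.1, -1.7, 0.5]
width: 0.999
```

```bash
python3 - <<'E'
from look import *
im=wrist("pics/w2.png"); np.save("w2.npy",dict(im),allow_pickle=True); s=monitor.observe();print(s["position"],s["ee_rot"],s["joints"])
for th,z in (("slicer_deck",.088),("stub",.1),("catch",.115)):
  for o in outline_of("wrist",th)[:2]:
    ys,xs=np.nonzero(o["mask"]); c=cv2.approxPolyDP(max(cv2.findContours(o["mask"].astype(np.uint8),0,2)[0],key=cv2.contourArea),5,True)[:,0]
    print(th,o["p"],o["rect"],xs.mean(),ys.mean(),c.tolist(),np.round(onz(im,xs.mean(),ys.mean(),z),3))
E
```

```text
[0.54003104 0.18100615 0.38029798] [ 2.85158105e+00  1.31557422e+00 -1.05092310e-03] [-0.10115014  0.30295283 -0.43153591  1.46113554  0.12796735  1.40592249
 -1.24275202]
slicer_deck 0.78 [247.6, 0.0, 171.3, 247.1] 337.86795111430627 111.8689575844716 [[256, 0], [247, 15], [287, 244], [402, 237], [418, 0]] [0.612 0.248 0.088]
slicer_deck 0.29 [312.0, 64.3, 48.4, 54.1] 337.25834127740706 90.48951382268828 [[357, 65], [315, 69], [320, 117], [357, 114]] [0.625 0.265 0.088]
stub 0.84 [313.6, 135.2, 28.1, 43.4] 326.5565749235474 157.22120285423037 [[321, 139], [311, 161], [318, 173], [333, 175], [342, 153], [336, 142]] [0.574 0.221 0.1  ]
catch 0.73 [314.9, 65.6, 44.9, 52.9] 337.1546489563567 90.45208728652752 [[356, 65], [315, 70], [320, 117], [358, 112]] [0.622 0.263 0.115]
catch 0.49 [248.1, 0.3, 172.3, 245.4] 337.950046120143 111.73160959298974 [[255, 0], [247, 17], [287, 244], [402, 237], [418, 0]] [0.611 0.247 0.115]
```

View pics/w2.png

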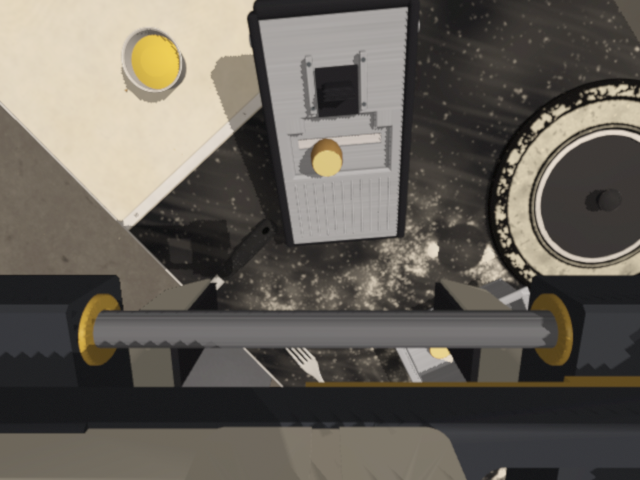

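```bash
python3 - <<'E'
import cv2
a=cv2.imread("pics/w2.png")[40:190,270:410]; cv2.imwrite("pics/w2c.png",cv2.resize(a,None,fx=4,fy=4,interpolation=cv2.INTER_CUBIC))
E
```

```text
(no output)
```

View pics/w2c.png

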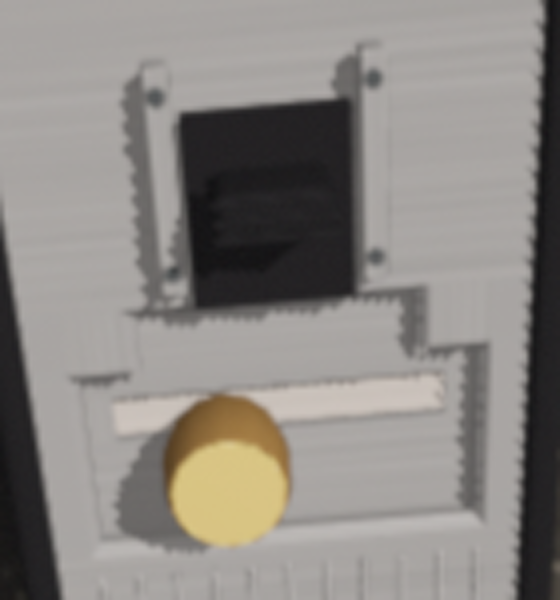

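The crop shows recess mouth corners at (72,380), (128,315), (428,287), (488,345), (487,520) and (95,557), the stub's top face at (229,493), and an open catch with the plate's lower edge at about y=300. I'll fit the deck pose from these.

```bash
cat > fit.py <<'E'
from look import *
from scipy.optimize import least_squares
im=np.load("w2.npy",allow_pickle=True).item()
c=np.array([(428,287),(488,345),(487,520),(72,380),(95,557),(128,315),(195,308),(357,297)],float)/4+[270,40]
M=np.array([(34.5,-38.5,0),(18.5,-54.5,0),(-34.5,-54.5,0),(18.5,54.5,0),(-34.5,54.5,0),(34.5,38.5,0),(36,21,6),(36,-21,6)])/1e3
c=np.vstack([c,[(287,244),(402,237)]]);M=np.vstack([M,[(-.132,.074,.004),(-.132,-.074,.004)]])
def Rd(y): return cv2.Rodrigues(np.array([0,0,y]))[0]@cv2.Rodrigues(np.array([0,-np.radians(25),0]))[0]
f=lambda p:(proj(im,M@Rd(p[3]).T+p[:3])-c).ravel()
r=least_squares(f,[.575,.22,.088,.87],loss="soft_l1")
print(np.round(r.x,4),np.degrees(r.x[3]));print(np.round(f(r.x).reshape(-1,2),1))
f2=lambda p:f([p[0],p[1],.088,p[2]])
q=least_squares(f2,[.575,.22,.87],loss="soft_l1");print(np.round(q.x,4),np.degrees(q.x[2]));print(np.round(f2(q.x).reshape(-1,2),1))
o=np.array([q.x[0],q.x[1],.088]);R=Rd(q.x[2]); np.save("deck.npy",np.c_[R,o])
# stub top centre at deck z=20mm
u=np.array([229,493])/4+[270,40]
g=least_squares(lambda s:(proj(im,R@[s[0],s[1],.020]+o)-u).ravel(),[0,0]).x;print("stub deck xy",g,"world mid",R@[*g,.006]+o, "n",R[:,2])
E
python3 fit.py
```

```text
[0.5929 0.22   0.0722 0.9399] 53.85290060839954
[[-0.8  0.4]
 [-0.9 -0.4]
 [-2.4  0.5]
 [ 0.5 -1.2]
 [ 0.6 -1.6]
 [-0.1 -0.8]
 [-0.   0.4]
 [ 0.5 -0. ]
 [ 1.   2.7]
 [ 0.5  1.4]]
[0.5922 0.2196 0.9435] 54.06066370917418
[[ 0.7 -0.3]
 [ 1.2 -0.6]
 [-0.3  1.8]
 [-1.2 -0.7]
 [-0.7  0.4]
 [-1.4 -1. ]
 [-0.7  0.2]
 [ 1.5 -0.6]
 [-0.   6.5]
 [ 2.9  4.6]]
stub deck xy [-0.00740801  0.01540486] world mid [0.57432746 0.2211754  0.09030709] n [-0.24804664 -0.34216817  0.90630779]
```

Call:
move_arm --pt "0.1 0 -3 6.75 -4.9 0" --pt "0.1 0.1 -3 6.75 -4.9 0" --pt "0.1 0 -4 6.7 -4.9 0" --pt "0.1 0 -4 0 0 4.5" --pt "0.2 0 -3 0 0 0" --pt "0 0 -1.6 0 0 0" --pt "0 0 0 0 0 0" --pt "0 0 0 0 0 0" --grip 0.65

```text
clock: 4.1
position: [0.5454, 0.1851, 0.202]
ee_rot: [-2.565, -1.317, -0.505]
force: [0.3, -0.5, 0.9]
width: 0.649
```

```bash
python3 - <<'E'
from look import *
im=wrist("pics/w3.png"); np.save("w3.npy",dict(im),allow_pickle=True); s=monitor.observe()
D=np.load("deck.npy");R=D[:,:3];o=D[:,3]
print(s["position"],"deck",R.T@(s["position"]-o));print(np.round(R.T@cv2.Rodrigues(s["ee_rot"])[0],3),s["joints"])
for th,z in (("stub",.01),):
  for ob in outline_of("wrist",th)[:2]:
    ys,xs=np.nonzero(ob["mask"]); print(th,ob["p"],ob["rect"],xs.mean(),ys.mean())
E
```

```text
[0.54573475 0.18549871 0.20266115] deck [-0.00131358  0.01761497  0.12712712]
[[ 1.    -0.002 -0.03 ]
 [-0.001 -0.999  0.034]
 [-0.03  -0.034 -0.999]] [ 0.16889568  0.3320024  -0.52205876  1.97841352 -0.19223096  0.57146527
 -0.77889533]
stub 0.57 [314.1, 221.8, 45.8, 55.5] 335.7672811059908 248.07096774193548
```

View pics/w3.png

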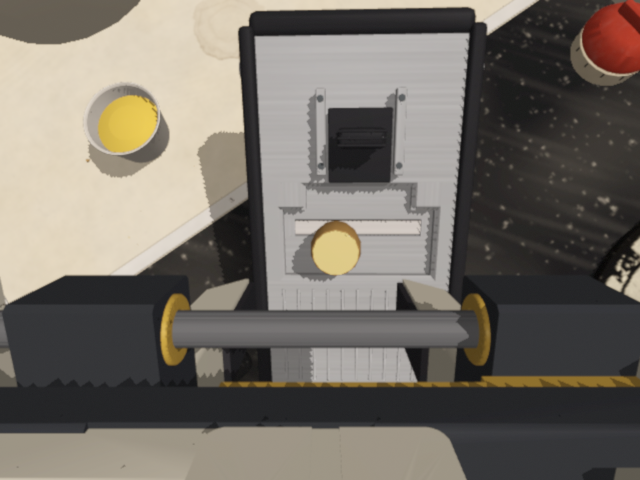

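The view is along the deck normal: stub at (336,248), catch tab at (362,138), recess at (279–438, 184–275). I'll refit the deck with both views, including a focal scale, because lengths read about 4% short.

```bash
python3 - <<'E'
import cv2
a=cv2.imread("pics/w3.png")[85:295,260:460]; cv2.imwrite("pics/w3c.png",cv2.resize(a,None,fx=2.8,fy=2.8,interpolation=cv2.INTER_CUBIC))
E
```

```text
(no output)
```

View pics/w3c.png

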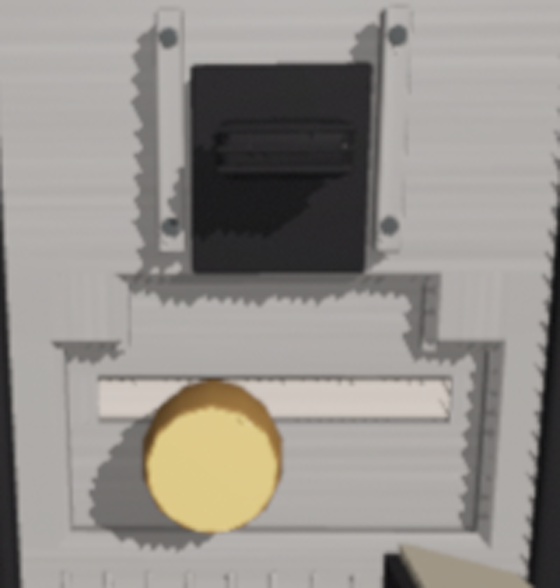

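```bash
cat > fit2.py <<'E'
from look import *
from scipy.optimize import least_squares
A=np.load("w2.npy",allow_pickle=True).item();B=np.load("w3.npy",allow_pickle=True).item()
cA=np.array([(428,287),(488,345),(487,520),(72,380),(95,557),(128,315)],float)/4+[270,40]
MA=np.array([(34.5,-38.5,0),(18.5,-54.5,0),(-34.5,-54.5,0),(18.5,54.5,0),(-34.5,54.5,0),(34.5,38.5,0)])/1e3
cB=np.array([(503,340),(52,343),(118,275),(441,273),(70,528),(478,528),(284,148)],float)/2.8+[260,85]
MB=np.array([(18.5,-54.5,0),(18.5,54.5,0),(34.5,38.5,0),(34.5,-38.5,0),(-31.5,51.5,-8),(-31.5,-51.5,-8),(64,0,28)])/1e3
def Rd(y): return cv2.Rodrigues(np.array([0,0,y]))[0]@cv2.Rodrigues(np.array([0,-np.radians(25),0]))[0]
def res(im,M,c,p,k):
    i=dict(im);i["fx"]=im["fx"]*k;i["fy"]=im["fy"]*k
    return (proj(i,M@Rd(p[3]).T+p[:3])-c)
def run(z,kfree):
    def f(q):
        p=[q[0],q[1],q[4] if z is None else z,q[2]];k=q[3] if kfree else 1
        return np.vstack([res(A,MA,cA,p,k),res(B,MB,cB,p,k)]).ravel()
    r=least_squares(f,[.59,.22,.94,1,.088],loss="soft_l1");print(z,kfree,np.round(r.x,4),r.cost);return r.x,f(r.x).reshape(-1,2)
run(None,False);run(.088,False);q,rr=run(.088,True);print(np.round(rr,1))
run(None,True)
o=np.array([q[0],q[1],.088]);R=Rd(q[2]);np.save("deck.npy",np.c_[R,o])
u=np.array([213,470])/2.8+[260,85]
g=least_squares(lambda s:res(B,np.array([[s[0],s[1],.020]]),u,[*o,q[2]],q[3]).ravel(),[0,0]).x
s=monitor.observe();print("yaw",np.degrees(q[2]),"stub",g,"TCP deck",R.T@(s["position"]-o))
T=cv2.Rodrigues(s["ee_rot"])[0];W=np.c_[R[:,0],-R[:,1],-R[:,2]]
print("rot fix deg",np.degrees(cv2.Rodrigues(W@T.T)[0].ravel()),"to above",R@[*g,.07]+o-s["position"],"to grasp",R@[*g,.021]+o-s["position"])
E
python3 fit2.py
```

```text
None False [0.5923 0.2198 0.9535 0.9998 0.0865] 7.376780516147786
0.088 False [0.592  0.2196 0.953  1.     0.088 ] 8.073242378615031
0.088 True [0.5923 0.2197 0.9527 0.9941 0.088 ] 7.121602843732286
[[ 0.1 -0. ]
 [ 0.6 -0.6]
 [-0.5  1.7]
 [-1.1  0.3]
 [-0.2  1.1]
 [-1.5  0. ]
 [ 1.1  0.1]
 [-0.2  0. ]
 [-0.9  0.4]
 [ 0.3  0.1]
 [ 2.1 -0.5]
 [-1.6 -0.6]
 [ 0.9 -0.4]]
None True [0.5924 0.2199 0.953  0.9951 0.087 ] 6.816230634402062
yaw 54.58707944648733 stub [-0.00761702  0.01545061] TCP deck [-0.00095528  0.01813713  0.12725609]
rot fix deg [ 0.31716126 -2.43665016 -0.23353193] to above [ 0.01271252  0.0132435  -0.05470702] to grasp [ 0.02471225  0.0301207  -0.0991161 ]
```

Call:
move_arm --pt "1.3 1.3 -5.4 0.3 -2.4 -0.2" --pt "0 0 0 0 0 0" --pt "0.4 0.6 -1.5 0 0 0" --pt "0.4 0.6 -1.5 0 0 0" --pt "0.4 0.4 -1.3 0 0 0" --pt "0 0 0 0 0 0" --grip 0.5

```text
clock: 4.8
position: [0.5683, 0.2135, 0.1108]
ee_rot: [-2.565, -1.325, -0.562]
force: [-0.7, -0.9, 0.8]
width: 0.499
```

```bash
cat > st.py <<'E'
from look import *
D=np.load("deck.npy");R=D[:,:3];o=D[:,3];s=monitor.observe()
print("deck mm",np.round(1e3*(R.T@(s["position"]-o)),1),"F",np.round(s["force"],1),s["width"],s["clock"]);print(np.round(R.T@cv2.Rodrigues(s["ee_rot"])[0],3))
E
python3 st.py
```

```text
deck mm [-7.6 15.9 28.7] F [-0.7 -0.9  0.8] 0.4994892594161733 4.8
[[ 1.     0.    -0.003]
 [ 0.    -1.     0.004]
 [-0.003 -0.004 -1.   ]]
```

Call:
move_arm --pt "0.17 0.24 -0.63 0 0 0" --pt "0 0 0 0 0 0"

```text
clock: 5.0
position: [0.5702, 0.2156, 0.105]
ee_rot: [-2.565, -1.325, -0.564]
force: [0.1, 0.7, 0.1]
width: 0.5
```

Call:
move_arm --pt "0 0 0 0 0 0" --pt "0 0 0 0 0 0" --pt "0 0 0 0 0 0" --pt "0 0 0 0 0 0" --pt "0 0 0 0 0 0" --grip 0.1 --force 12

```text
clock: 5.5
position: [0.5702, 0.2154, 0.1051]
ee_rot: [-2.565, -1.325, -0.565]
force: [-2.5, -1.6, 6.5]
width: 0.36
```

```bash
python3 st.py
```

```text
deck mm [-7.5 15.5 22.4] F [-2.5 -1.6  6.5] 0.3600333765975931 5.5
[[ 1.     0.    -0.002]
 [ 0.    -1.     0.002]
 [-0.002 -0.002 -1.   ]]
```

Call:
move_arm --pt "-0.4 -0.5 1.4 0 0 0" --pt "-0.4 -0.5 1.6 0 0 0" --pt "0 -0.5 4 0 0 0" --pt "0 -4.7 1 -6.8 4.8 0" --pt "0 -4.7 1 -6.8 4.8 0" --pt "0 -4.7 1 -6.8 4.9 0" --pt "0 -4.7 0 0 0 7" --pt "0 -4.7 0 0 0 7"

```text
clock: 6.3
position: [0.5625, -0.0341, 0.2061]
ee_rot: [2.587, 1.781, -0.004]
force: [0.4, -1.1, -0.2]
width: 0.355
```

Call:
move_arm --pt "0 -4.5 0 0 0 6.7" --pt "0 0 0 0 0 0" --pt "0 0 0 0 0 0"

```text
clock: 6.6
position: [0.5615, -0.0811, 0.2053]
ee_rot: [-2.491, -1.914, 0.006]
force: [0.2, -0.0, 0.6]
width: 0.358
```

```bash
python3 - <<'E'
from look import *
s=monitor.observe();print(s["position"],s["ee_rot"],s["width"],s["clock"])
im=wrist("pics/w4.png")
for n,i in(("wrist",im),("top",grab("top","pics/top1.png")),("scene",grab("scene"))):
  for th,z in(("scrap_pan",.065),("stub",.18)):
   for ob in outline_of(n,th)[:1]:
    ys,xs=np.nonzero(ob["mask"]); c=cv2.approxPolyDP(max(cv2.findContours(ob["mask"].astype(np.uint8),0,2)[0],key=cv2.contourArea),4,True)[:,0]
    print(n,th,ob["p"],ob["rect"],[np.round(onz(i,*p,z)[:2],3).tolist() for p in c])
E
```

```text
[ 0.56153269 -0.08110835  0.20532864] [-2.49120825 -1.9135598   0.00553534] 0.35844804569510114 6.6
wrist scrap_pan 0.97 [202.4, 161.2, 251.4, 129.3] [[0.658, -0.055], [0.492, -0.01], [0.471, -0.084], [0.494, -0.091], [0.495, -0.102], [0.519, -0.101], [0.524, -0.11], [0.536, -0.1], [0.557, -0.097], [0.572, -0.108], [0.577, -0.125], [0.585, -0.12], [0.607, -0.132], [0.613, -0.123], [0.638, -0.129]]
wrist stub 0.88 [286.3, 259.5, 80.0, 95.7] [[0.543, -0.077], [0.542, -0.082], [0.575, -0.091], [0.577, -0.089], [0.576, -0.074], [0.567, -0.065], [0.553, -0.066]]
top scrap_pan 0.96 [343.7, 187.5, 44.3, 65.5] [[0.658, -0.056], [0.491, -0.013], [0.465, -0.111], [0.5, -0.119], [0.526, -0.034], [0.633, -0.067]]
scene scrap_pan 0.6 [300.2, 198.2, 75.7, 69.7] [[0.659, -0.064], [0.595, -0.007], [0.455, 0.029], [0.432, -0.05], [0.468, -0.113], [0.627, -0.155]]
```

View pics/w4.png

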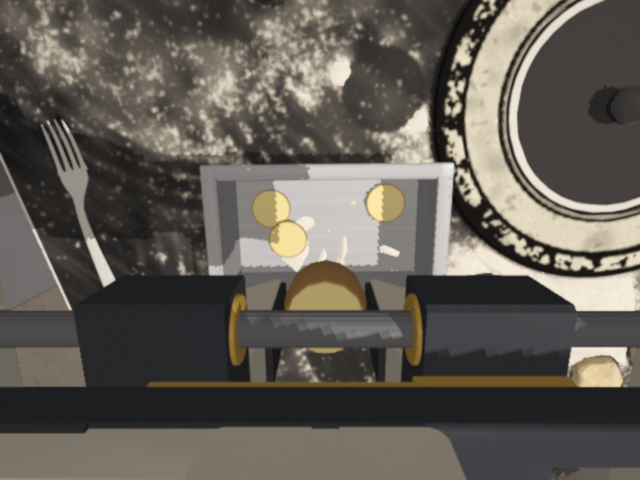

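The stub is held (326,310). The pan's far rim runs (202,165)–(452,163), which puts its centre at (0.561,-0.085), right below. Lowering and releasing.

Call:
move_arm --pt "0 -0.3 -4 0 0 0" --pt "0 0 -4.5 0 0 0" --pt "0 0 -4 0 0 0" --pt "0 0 -1.8 0 0 0" --pt "0 0 0 0 0 0"

```text
clock: 7.55
position: [0.56, -0.0821, 0.059]
ee_rot: [-2.484, -1.917, 0.012]
force: [-0.8, -0.2, 0.2]
width: 0.36
```

Call:
move_arm --pt "0 0 0 0 0 0" --pt "0 0 0 0 0 0" --pt "0 0 0 0 0 0" --pt "0 0 0 0 0 0" --grip 0.55

```text
clock: 7.95
position: [0.5627, -0.0825, 0.0629]
ee_rot: [2.487, 1.918, -0.004]
force: [0.1, 0.9, 0.9]
width: 0.549
```

Call:
move_arm --pt "0 0 3 0 0 0" --pt "0 0 4.5 0 0 0" --pt "0 0 4.5 0 0 0" --pt "0 0 1 0 0 0" --pt "0 0 0 0 0 0"

```text
clock: 8.45
position: [0.5634, -0.0826, 0.1943]
ee_rot: [2.485, 1.917, -0.0]
force: [0.0, 0.1, 0.1]
width: 0.549
```

```bash
python3 - <<'E'
from look import *
s=monitor.observe();print(s["position"],s["ee_rot"],s["joints"],s["clock"])
im=wrist("pics/w5.png")
for n,i in(("wrist",im),("top",grab("top","pics/top2.png")),("scene",grab("scene","pics/scene2.png"))):
  for th,z in(("scrap_pan",.065),("stub",.02)):
   for ob in outline_of(n,th)[:2]:
    ys,xs=np.nonzero(ob["mask"]); print(n,th,ob["p"],ob["rect"],np.round(onz(i,xs.mean(),ys.mean(),z),3))
E
```

```text
[ 0.5633942  -0.08258051  0.19433938] [ 2.48491144e+00  1.91670005e+00 -8.90688961e-05] [ 0.27537411  0.41481956 -0.30706979  1.75902153  0.14965086  0.98830822
 -0.34634437] 8.45
wrist scrap_pan 0.88 [189.6, 161.7, 265.1, 149.6] [ 0.564 -0.075  0.065]
wrist stub 0.63 [307.2, 204.6, 38.8, 46.9] [ 0.563 -0.082  0.02 ]
top scrap_pan 0.83 [345.0, 181.6, 39.9, 69.7] [ 0.532 -0.057  0.065]
top stub 0.61 [197.0, 149.1, 109.4, 102.0] [0.616 0.236 0.02 ]
scene scrap_pan 0.83 [298.7, 199.4, 78.3, 68.1] [ 0.537 -0.06   0.065]
scene stub 0.71 [330.5, 226.6, 11.9, 13.9] [ 0.562 -0.085  0.02 ]
```

The stub is in the pan; the wrist and scene cameras agree on (0.563,-0.083). Now to the cover.

Call:
move_arm --pt "-0.9 -4.1 0 0 0 5" --pt "-0.9 -4.1 0 0 0 5" --pt "-0.9 -4.1 0 0 0 5" --pt "-0.9 -4.1 0 0 0 5" --pt "-0.9 -4 0 0 0 5" --pt "-0.9 -4 0 0 0 5" --pt "0 0 0 0 0 0" --pt "0 0 0 0 0 0" --grip 0.5

```text
clock: 9.7
position: [0.5074, -0.3275, 0.1912]
ee_rot: [-1.91, -2.494, 0.005]
force: [0.7, 1.3, 0.2]
width: 0.498
```

```bash
python3 - <<'E'
from look import *
s=monitor.observe();print(s["position"],s["ee_rot"],s["clock"])
im=wrist("pics/w6.png"); np.save("w6.npy",dict(im),allow_pickle=True)
for ob in outline_of("wrist","cover")[:1]:
    c=cv2.approxPolyDP(max(cv2.findContours(ob["mask"].astype(np.uint8),0,2)[0],key=cv2.contourArea),4,True)[:,0]
    print(ob["p"],ob["rect"],c.tolist(),[np.round(onz(im,*p,.008)[:2],3).tolist() for p in c])
E
```

```text
[ 0.50738935 -0.32746691  0.19116364] [-1.90987941 -2.49411387  0.00531485] 9.7
0.84 [309.6, 163.1, 74.3, 123.6] [[311, 164], [309, 281], [357, 284], [359, 268], [380, 261], [382, 187], [366, 185], [358, 164]] [[0.482, -0.282], [0.505, -0.377], [0.545, -0.369], [0.543, -0.355], [0.558, -0.344], [0.542, -0.285], [0.529, -0.286], [0.518, -0.272]]
```

View pics/w6.png

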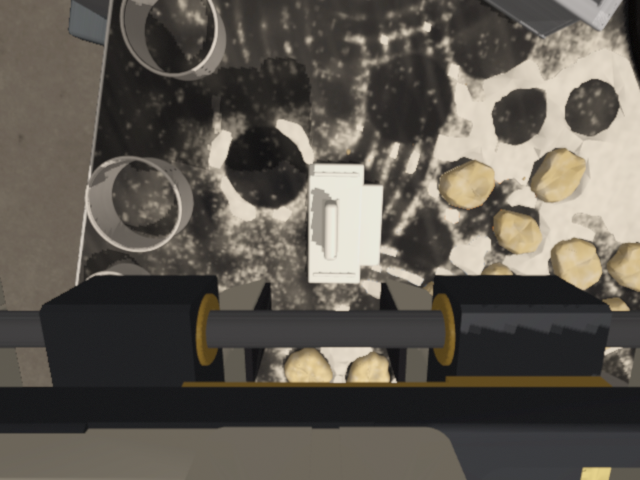

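Cover seen at (309–382, 163–284), fin top from (331,203) to (331,257), narrow end to the right. Fitting its pose.

```bash
python3 - <<'E'
from look import *
from scipy.optimize import least_squares
im=np.load("w6.npy",allow_pickle=True).item()
c=np.array([(310,164),(309,282),(358,284),(380,262),(382,186),(361,164),(331.5,203),(331.5,257)],float)
M=np.array([(-30,50,8),(-30,-50,8),(14,-50,8),(30,-34,8),(30,34,8),(14,50,8),(-12,22,36),(-12,-22,36)])/1e3
Rz=lambda y:cv2.Rodrigues(np.array([0,0,y]))[0]
for zf in(0,1):
    f=lambda p:(proj(im,M@Rz(p[2]).T+[p[0],p[1],zf*p[3]])-c).ravel()
    r=least_squares(f,[.52,-.324,.26,0],loss="soft_l1").x;print(np.round(r,4),np.degrees(r[2]));print(np.round(f(r).reshape(-1,2),1).tolist())
    if zf==0: fin=Rz(r[2])@[-.012,0,.036]+[r[0],r[1],0];s=monitor.observe();print("fin",fin,"d",fin-s["position"],"toolx yaw",np.degrees(2*np.arctan2(s["ee_rot"][1],s["ee_rot"][0]))%360)
E
```

```text
[ 0.5214 -0.3225  0.2542  0.    ] 14.56344179198521
[[-1.5, -0.9], [-0.4, 0.5], [2.1, -1.1], [-0.3, 3.2], [1.2, -1.9], [3.0, -0.4], [-0.3, 0.5], [-1.1, 3.4]]
fin [ 0.50977793 -0.32552845  0.036     ] d [ 0.00126321 -0.00053003 -0.15556622] toolx yaw 105.35021749012249
[ 0.5219 -0.3235  0.2546 -0.0081] 14.585776559611919
[[-0.8, -0.0], [0.4, -1.5], [1.7, -3.0], [-1.3, 1.6], [0.1, -1.6], [2.3, 0.5], [-0.1, 0.4], [-0.8, 1.8]]
```

Call:
move_arm --pt "0.2 0.1 -4 0 0 -0.8" --pt "0 0 -4.5 0 0 0" --pt "0 0 -4 0 0 0" --pt "0 0 -2.5 0 0 0" --pt "0 0 -1 0 0 0" --pt "0 0 0 0 0 0"

```text
clock: 10.4
position: [0.5101, -0.3238, 0.0309]
ee_rot: [-1.92, -2.485, 0.005]
force: [-0.4, -0.3, -0.2]
width: 0.501
```

Call:
move_arm --pt "0 0 0 0 0 0" --pt "0 0 0 0 0 0" --pt "0 0 0 0 0 0" --pt "0 0 0 0 0 0" --pt "0 0 0 0 0 0" --pt "0 0 0 0 0 0" --grip 0 --force 30

```text
clock: 11.0
position: [0.5102, -0.3257, 0.0322]
ee_rot: [1.923, 2.483, -0.005]
force: [-1.4, 1.3, 5.3]
width: 0.105
```

Call:
move_arm --pt "0 0 1.5 0 0 0" --pt "0 0 4 0 0 0" --pt "0 0 4.5 0 0 0" --pt "0 0 4.5 0 0 0" --pt "0 1 4 0 0 0" --pt "0.5 4 0 0 0 5" --pt "0.5 4.6 0 0 0 7" --pt "0.5 4.6 0 0 0 7"

```text
clock: 11.8
position: [0.5249, -0.1821, 0.2182]
ee_rot: [1.48, 2.768, -0.005]
force: [-0.1, 0.5, -1.7]
width: 0.106
```

Call:
move_arm --pt "0.5 4.6 0 0 0 7" --pt "0.5 4.6 0 0 0 7" --pt "0.5 4.6 0 0 0 7" --pt "0.5 4.6 0 5.1 -3.6 0" --pt "0.5 4.6 0 5.1 -3.6 0" --pt "0.5 4.6 0 5.1 -3.6 0" --pt "0.5 4.6 0 5.1 -3.7 0" --pt "0.5 4.4 0 0 0 0"

```text
clock: 12.6
position: [0.5644, 0.1786, 0.2156]
ee_rot: [0.909, 2.8, 0.617]
force: [2.3, -1.6, -0.7]
width: 0.104
```

Call:
move_arm --pt "0 0 0 0 0 0" --pt "0 0 0 0 0 0" --pt "0 0 0 0 0 0"

```text
clock: 12.9
position: [0.565, 0.1818, 0.217]
ee_rot: [0.898, 2.804, 0.616]
force: [0.8, 0.2, -0.6]
width: 0.106
```

```bash
cat >> st.py <<'E'
W=np.c_[R[:,1],R[:,0],-R[:,2]];T=cv2.Rodrigues(s["ee_rot"])[0]
print("rotfix deg",np.round(np.degrees(cv2.Rodrigues(W@T.T)[0].ravel()),2))
if len(sys.argv)>3: print("delta cm",np.round(100*(R@(np.array(list(map(float,sys.argv[1:4])))/1e3)+o-s["position"]),2))
E
python3 st.py -12 0 84
```

```text
deck mm [ 12.2   0.2 136.7] F [ 0.8  0.2 -0.6] 0.10568100985703868 12.9
[[ 0.001  1.    -0.003]
 [ 1.    -0.001 -0.003]
 [-0.003 -0.003 -1.   ]]
rotfix deg [0.21 0.02 0.14]
delta cm [ 0.04  0.02 -5.79]
```

Call:
move_arm --pt "0 0 -3 0.2 0 0.1" --pt "0 0 -2.8 0 0 0" --pt "0 0 0 0 0 0" --pt "0 0 0 0 0 0"

```text
clock: 13.3
position: [0.5652, 0.1817, 0.1591]
ee_rot: [0.898, 2.805, 0.623]
force: [0.8, 0.6, -0.5]
width: 0.108
```

```bash
python3 st.py -12 0 40; python3 - <<'E'
from look import *
im=wrist("pics/w7.png"); np.save("w7.npy",dict(im),allow_pickle=True)
t=grab("top");sc=grab("scene")
a=cv2.resize(im["color"][60:380,200:460],None,fx=1.5,fy=1.5)[:,:,::-1]
b=cv2.resize(sc["color"][195:315,160:310],None,fx=2.6,fy=2.6)[:,:,::-1]
c=np.zeros((480,a.shape[1]+b.shape[1],3),np.uint8);c[:a.shape[0],:a.shape[1]]=a;c[:b.shape[0],a.shape[1]:]=b
cv2.imwrite("pics/w7c.png",c);print(c.shape)
E
```

```text
deck mm [-12.3   0.1  84.1] F [ 0.8  0.6 -0.5] 0.10766236482898886 13.3
[[ 0.002  1.     0.   ]
 [ 1.    -0.002  0.   ]
 [ 0.     0.    -1.   ]]
rotfix deg [-0.04 -0.03  0.1 ]
delta cm [ 1.1   1.53 -3.99]
(480, 780, 3)
```

View pics/w7c.png

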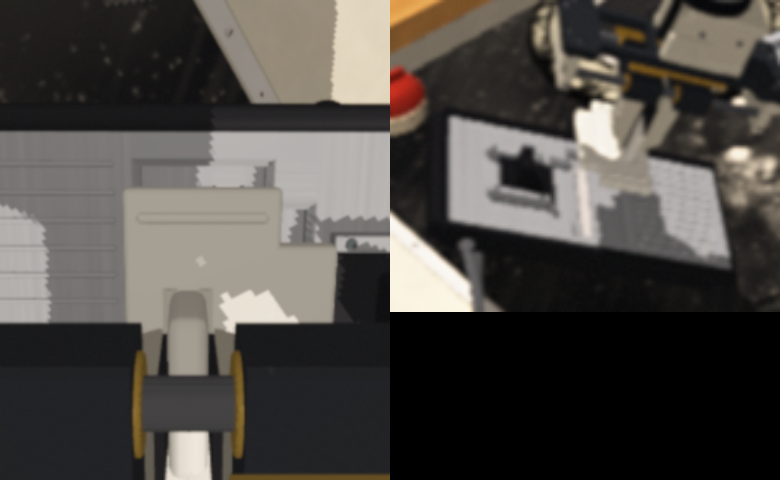

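Held squarely: cover corners in the crop at (124,190), (279,188), (279,245) and (336,247), narrow end uphill, recess visible behind. Measuring its pose in the hand against the deck.

```bash
python3 - <<'E'
from look import *
from scipy.optimize import least_squares
im=np.load("w7.npy",allow_pickle=True).item();D=np.load("deck.npy");R=D[:,:3];o=D[:,3]
c=np.array([(124,190),(279,188),(279,245),(336,247)],float)/1.5+[200,60]
M=np.array([(-30,50,8),(14,50,8),(14,34,8),(30,34,8)])/1e3
Rz=lambda y:cv2.Rodrigues(np.array([0,0,y]))[0]
for z in(.052,None):
    f=lambda p:(proj(im,(M@Rz(p[2]).T+[p[0],p[1],p[3] if z is None else z])@R.T+o)-c).ravel()
    r=least_squares(f,[0,0,0,.052]).x;print("cover rel pocket mm",np.round(r*1e3,1),np.degrees(r[2]),np.round(f(r).reshape(-1,2),1).tolist())
# recess mouth corners seen: crop (133,160)?,(274,161)
for q in((272,162),(133,162)):
    u=np.array(q)/1.5+[200,60]
    g=least_squares(lambda s:(proj(im,R@[s[0],s[1],0]+o)-u).ravel(),[0,0]).x;print("deck pt",np.round(g*1e3,1))
E
```

```text
cover rel pocket mm [-1.1 -0.2  1.  52. ] 0.05744115063957361 [[-2.8, -0.5], [1.7, 0.4], [0.4, 0.9], [0.7, -0.6]]
cover rel pocket mm [-0.6 -0.8  1.  47.7] 0.05517397759090932 [[-0.5, -0.1], [1.2, 0.8], [-0.0, 0.4], [-0.7, -1.1]]
deck pt [18.4 53.7]
deck pt [-32.7  53.8]
```

Call:
move_arm --pt "0.55 0.77 -2 0 0 0" --pt "0.55 0.77 -2 0 0 0.1" --pt "0.12 0.17 -0.45 0 0 0" --pt "0 0 0 0 0 0"

```text
clock: 13.85
position: [0.5773, 0.2, 0.1146]
ee_rot: [0.893, 2.806, 0.624]
force: [0.8, 0.2, -1.1]
width: 0.106
```

```bash
python3 st.py -11.5 0.3 26
```

```text
deck mm [-11.2   0.8  34.6] F [ 0.8  0.2 -1.1] 0.10646537825063175 13.85
[[-0.002  1.     0.001]
 [ 1.     0.002  0.001]
 [ 0.001  0.001 -1.   ]]
rotfix deg [-0.06  0.01 -0.11]
delta cm [ 0.24  0.25 -0.79]
```

Call:
move_arm --pt "0.12 0.13 -0.4 0 0 0" --pt "0.12 0.12 -0.4 0 0 0" --pt "0 0 0 0 0 0" --pt "0 0 0 0 0 0"

```text
clock: 14.25
position: [0.5797, 0.202, 0.1065]
ee_rot: [0.894, 2.806, 0.624]
force: [-1.3, 0.0, -0.8]
width: 0.105
```

```bash
python3 st.py -11.5 0.3 23
```

```text
deck mm [-11.9  -0.   25.9] F [-1.3  0.  -0.8] 0.1050563038436235 14.25
[[-0.001  1.     0.001]
 [ 1.     0.001  0.001]
 [ 0.001  0.001 -1.   ]]
rotfix deg [-0.05  0.03 -0.06]
delta cm [ 0.07  0.15 -0.25]
```

Call:
move_arm --pt "0.03 0.04 -0.1 0 0 0" --pt "0.03 0.04 -0.1 0 0 0" --pt "0.03 0.04 -0.1 0 0 0" --pt "0 0 0 0 0 0" --pt "0 0 0 0 0 0"

```text
clock: 14.75
position: [0.5803, 0.2029, 0.1044]
ee_rot: [0.893, 2.805, 0.622]
force: [-10.7, -8.3, 20.9]
width: 0.105
```

```bash
python3 st.py -12 0 21
```

```text
deck mm [-11.8   0.   23.6] F [-10.7  -8.3  20.9] 0.10543778393186654 14.75
[[-0.002  1.     0.001]
 [ 1.     0.002 -0.   ]
 [-0.     0.001 -1.   ]]
rotfix deg [ 0.01  0.06 -0.08]
delta cm [ 0.06  0.07 -0.24]
```

Contact is at the predicted seat height with a 25 N push square to the deck. Releasing and checking.

Call:
move_arm --pt "0 0 0 0 0 0" --pt "0 0 0 0 0 0" --pt "0 0 0 0 0 0" --grip 0.3

```text
clock: 15.05
position: [0.5807, 0.2034, 0.1033]
ee_rot: [0.894, 2.806, 0.624]
force: [-0.5, 0.3, -0.6]
width: 0.287
```

Call:
move_arm --pt "-0.5 -0.7 1.8 0 0 0" --pt "-1 -1.4 3.6 0 0 0" --pt "-1 -1.4 3.6 0 0 0" --pt "0 0 0 0 0 0" --pt "0 0 0 0 0 0"

```text
clock: 15.55
position: [0.5562, 0.1677, 0.1939]
ee_rot: [0.895, 2.803, 0.624]
force: [0.0, 0.2, -0.9]
width: 0.301
```

```bash
python3 st.py 92 0 45; python3 - <<'E'
from look import *
im=wrist("pics/w8.png"); np.save("w8.npy",dict(im),allow_pickle=True)
for ob in outline_of("wrist","cover")[:1]: print(ob["p"],ob["rect"])
a=cv2.resize(im["color"][100:400,150:490],None,fx=2,fy=2)[:,:,::-1];cv2.imwrite("pics/w8c.png",a)
E
```

```text
deck mm [-12.7  -0.7 122.7] F [ 0.   0.2 -0.9] 0.3008018644036231 15.55
[[-0.     1.     0.002]
 [ 1.     0.    -0.001]
 [-0.001  0.002 -1.   ]]
rotfix deg [-0.04  0.12  0.01]
delta cm [ 7.34 10.45 -2.62]
0.25 [63.7, 0.8, 123.8, 109.5]
```

View pics/w8c.png

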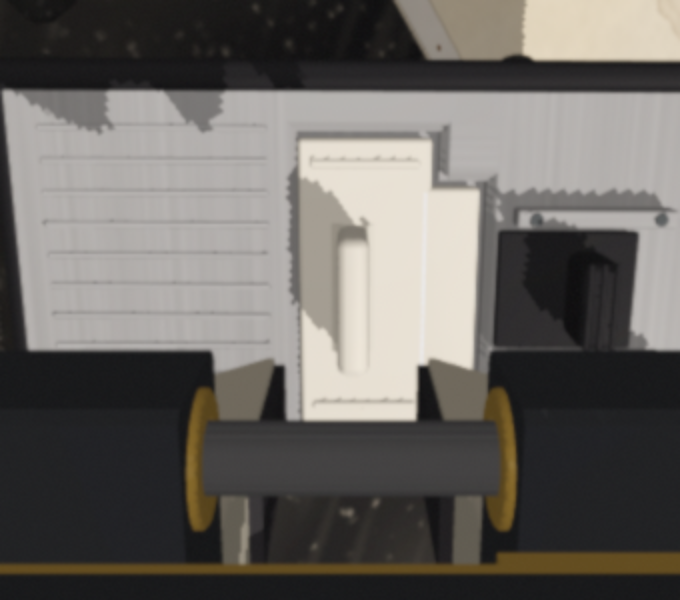

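The cover sits inside the recess outline with even, thin gaps, fin at (352,300) and narrow end toward the catch. Next I grip the catch tab.

```bash
python3 st.py 64 0 65|tail -1;python3 st.py 64 0 30|tail -1
```

```text
delta cm [ 5.48  7.63 -1.85]
delta cm [ 6.33  8.83 -5.02]
```

Call:
move_arm --pt "1.8 2.5 -0.6 0 0 0" --pt "1.8 2.5 -0.6 0 0 0" --pt "1.9 2.6 -0.6 0 0 0" --pt "0 0 0 0 0 0" --pt "0.4 0.6 -1.5 0 0 0" --pt "0.4 0.6 -1.6 0 0 0" --pt "0 0 0 0 0 0" --grip 0.4

```text
clock: 16.35
position: [0.6167, 0.2561, 0.1405]
ee_rot: [0.895, 2.811, 0.62]
force: [-0.3, -0.9, -0.3]
width: 0.401
```

```bash
python3 st.py 64 0 30
```

```text
deck mm [61.8  1.2 29.1] F [-0.3 -0.9 -0.3] 0.4012787123459571 16.35
[[-0.001  1.    -0.003]
 [ 1.     0.001  0.004]
 [ 0.004 -0.003 -1.   ]]
rotfix deg [ 0.04 -0.28 -0.13]
delta cm [0.19 0.06 0.18]
```

Call:
move_arm --pt "0.15 0.1 0.15 0 -0.3 0" --pt "0 0 0 0 0 0"

```text
clock: 16.55
position: [0.6203, 0.2572, 0.1463]
ee_rot: [0.891, 2.8, 0.625]
force: [-0.1, -0.1, -0.5]
width: 0.401
```

Call:
move_arm --pt "0 0 0 0 0 0" --pt "0 0 0 0 0 0" --pt "0 0 0 0 0 0" --pt "0 0 0 0 0 0" --grip 0 --force 20

```text
clock: 16.95
position: [0.6194, 0.2559, 0.1452]
ee_rot: [0.893, 2.802, 0.622]
force: [-5.0, -4.4, 5.6]
width: 0.129
```

```bash
python3 st.py 47 0 30
```

```text
deck mm [65.1 -1.1 32.8] F [-5.  -4.4  5.6] 0.12929566770870796 16.95
[[-0.002  1.     0.001]
 [ 1.     0.002 -0.003]
 [-0.003  0.001 -1.   ]]
rotfix deg [ 0.06  0.22 -0.03]
delta cm [-0.98 -1.18 -1.02]
```

Call:
move_arm --pt "-0.22 -0.31 -0.18 0 0 0" --pt "-0.22 -0.31 -0.18 0 0 0" --pt "-0.22 -0.31 -0.18 0 0 0" --pt "-0.22 -0.31 -0.18 0 0 0" --pt "0 0 0 0 0 0" --pt "0 0 0 0 0 0"

```text
clock: 17.55
position: [0.611, 0.2441, 0.1385]
ee_rot: [0.892, 2.801, 0.624]
force: [-3.4, -2.1, 6.8]
width: 0.126
```

```bash
python3 st.py 47 0 30
```

```text
deck mm [49.2 -1.1 32.8] F [-3.4 -2.1  6.8] 0.1260658060961954 17.55
[[-0.002  1.     0.003]
 [ 1.     0.002 -0.003]
 [-0.003  0.003 -1.   ]]
rotfix deg [-0.01  0.3  -0.04]
delta cm [-0.13 -0.   -0.34]
```

Call:
move_arm --pt "-0.08 -0.11 -0.06 0 0 0" --pt "0 0 0 0 0 0" --pt "0 0 0 0 0 0"

```text
clock: 17.85
position: [0.6109, 0.2441, 0.1385]
ee_rot: [0.891, 2.8, 0.626]
force: [-0.2, -0.7, 5.0]
width: 0.13
```

Call:
move_arm --pt "0 0 0 0 0 0" --pt "0 0 0 0 0 0" --pt "0 0 0 0 0 0" --grip 0.35

```text
clock: 18.15
position: [0.61, 0.2435, 0.1374]
ee_rot: [0.891, 2.802, 0.624]
force: [-0.2, -0.6, 0.3]
width: 0.329
```

Call:
move_arm --pt "-0.5 -0.7 1.8 0 0 0" --pt "-1 -1.4 3.6 0 0 0" --pt "-1.2 -1.7 3.6 0 0 0" --pt "-1 -3 0 0 0 0" --pt "-1 -3 1 0 0 0" --pt "-0.8 -2 1 0 0 0" --pt "0 0 0 0 0 0" --pt "0 0 0 0 0 0"

```text
clock: 18.95
position: [0.5556, 0.1254, 0.2479]
ee_rot: [0.893, 2.8, 0.625]
force: [-0.2, 0.0, -0.2]
width: 0.352
```

```bash
python3 st.py; python3 - <<'E'
from look import *
im=wrist("pics/w9.png"); np.save("w9.npy",dict(im),allow_pickle=True)
t=grab("top","pics/top9.png")
for n,i,l in(("wrist",im,("cover","catch")),("top",t,("egg_cup","peeler")),("scene",grab("scene","pics/scene9.png"),("egg_cup","peeler","ring_cutter","scrap_pan","stub"))):
  for th in l:
   for ob in outline_of(n,th)[:1]: print(n,th,round(ob["p"],2),ob["rect"])
cv2.imwrite("pics/w9c.png",cv2.resize(im["color"][20:320,200:540],None,fx=2,fy=2)[:,:,::-1])
E
```

```text
deck mm [-21.4 -24.7 186.4] F [-0.2  0.  -0.2] 0.35232408926771525 18.95
[[-0.002  1.     0.004]
 [ 1.     0.002 -0.004]
 [-0.004  0.004 -1.   ]]
rotfix deg [-0.05  0.33  0.01]
wrist cover 0.74 [317.3, 132.8, 72.8, 121.5]
wrist catch 0.92 [376.6, 171.7, 60.1, 49.4]
top egg_cup 0.75 [166.6, 228.1, 22.1, 26.8]
top peeler 0.93 [258.5, 252.9, 12.7, 63.7]
scene egg_cup 0.65 [174.8, 345.7, 36.7, 36.9]
scene peeler 0.64 [279.7, 317.6, 64.8, 39.9]
scene ring_cutter 0.83 [415.9, 233.7, 24.2, 26.9]
scene scrap_pan 0.59 [300.5, 198.0, 75.2, 69.2]
scene stub 0.5 [330.5, 229.3, 14.4, 11.7]
```

View pics/w9c.png

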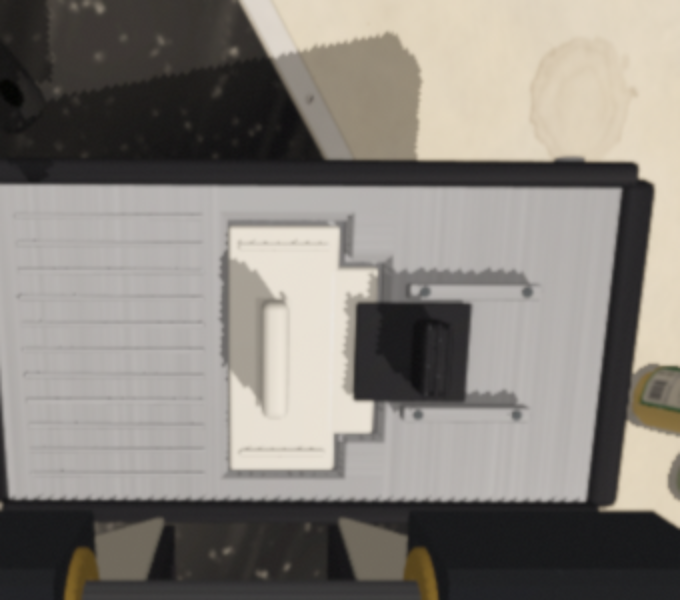

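The catch plate overlaps the narrow end (355–378 px), and the cover sits square in the recess. One numeric check of the seat, and I hand in if it is within limits.

```bash
python3 - <<'E'
from look import *
from scipy.optimize import least_squares
im=np.load("w9.npy",allow_pickle=True).item();D=np.load("deck.npy");R=D[:,:3];o=D[:,3]
c=np.array([(229,225),(340,226),(378,267),(376,433),(334,470),(230,469)],float)/2+[200,20]
M=np.array([(-30,50,0),(14,50,0),(30,34,0),(30,-34,0),(14,-50,0),(-30,-50,0)])/1e3
Rz=lambda y:cv2.Rodrigues(np.array([0,0,y]))[0]
f=lambda p:(proj(im,(M@Rz(p[2]).T+[p[0],p[1],0])@R.T+o)-c).ravel()
r=least_squares(f,[0,0,0]).x;print("cover x,y mm, yaw mrad",np.round(r*1e3,1),np.round(f(r).reshape(-1,2),1).tolist())
u=np.array([[355,352],[437,318]])/2+[200,20]
for q,z in zip(u,(.006,.028)):
    print("plate edge/tab deck x",least_squares(lambda s:(proj(im,R@[s[0],s[1],z]+o)-q).ravel(),[0,0]).x)
if abs(r[0])<.004 and abs(r[1])<.004 and abs(r[2])<.05: print(workorder.sign_off(), "signed")
E
```

```text
cover x,y mm, yaw mrad [0.5 0.1 3.3] [[-0.2, 0.2], [0.2, -0.4], [0.7, -0.1], [-1.3, -0.1], [0.2, -0.1], [0.4, 0.6]]
plate edge/tab deck x [0.02096146 0.00093353]
plate edge/tab deck x [0.04792064 0.01633672]
the job is handed in; nothing more can be done
None signed
```

The slicer is closed up and the job was handed in at about 19 s of the 64 s allowed. I dropped the potato stub in the scrap pan, laid the white cover in the recess narrow end uphill, and pulled the black catch down over it.

- **Stub:** the wrist and scene cameras both put it at the middle of the pan after the drop, and the scene camera still found it there at the end. The top camera's network misreported it once, on the deck, and I discounted that.
- **Cover:** it measures 0.5 mm and 0.1 mm off centre and 3 mrad off square. I judged its height from the contact depth while pressing it in, and from the catch plate passing over it with its 2 mm clearance. I did not measure the height or flatness directly.
- **Catch:** its plate edge reads x ≈ 21 mm on the deck, against 20 mm fully closed. The gripper travelled about 16 mm with it.
- **Pan and bystanders:** in the scene camera the pan, egg cup, ring cutter and peeler are all within a few pixels of where they started. The gripper was clear of everything.

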